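# Open the board fixture and press its ejector

## Task

Two board-holding fixtures stand on the bench with their counterweighted hold-down arms lowered; one has a small computer board in its bed, the other is empty. On the fixture with the board, push the hold-down arm up by its crossbar, without flinging it, past its balance point so that it stays raised by itself when you let go, and then press that fixture's round ejector button fully down and come away. Use only the fingertips or the outside of the fingers: grasp and lift nothing, leave the board in its bed, and leave the empty fixture and everything else on the bench as they are.

Things in the scene. Friction and masses are not known exactly. Their poses are not given: they have to be found in the camera images.
- fixture_loaded: The fixture that holds the board: base plate 270 x 130 x 12 mm, fixed. Origin on the bench under the plate (which reaches 140 mm in front of it, 130 mm behind); -x is its front, roughly towards the robot, z up. Two hinge cheeks 110 mm high, 80 mm apart over the outside, stand at the back. Black bed 100 x 72 mm about the origin, top 30 mm above the bench; the board's heat sink rises to 48 mm.
- press_loaded (a joint): Angle of the hold-down arm over the board: 0 lowered (its front end 0.25 rad above level), grows as its front is pushed up and back, stop at 1.35 (upright). Counterweighted: let go below about 0.7 rad it falls back, above that it goes on to the stop by itself, damped. 1 to 5 N at the crossbar. Beam 16 x 10 mm; a foot hangs from it half-way along, over the board.
- hinge_loaded (a point): Point on the hinge axis of that arm, mid-way between the cheeks: 90 mm behind the fixture's origin, 95 mm above the bench. The axis is the fixture's y.
- bar_loaded (a point): Centre of the crossbar at the front end of that arm: a steel bar 12 mm in diameter, 100 mm long along the fixture's y, 190 mm from the hinge axis, 142 mm above the bench when lowered. Free space below it: about 100 mm down to the ejector button.
- eject_loaded (a joint): Travel of that fixture's spring ejector button: 0 up, 0.006 m fully down; 4 N presses it fully.
- eject_loaded_top (a point): Centre of the top of that ejector button: a round steel button 30 mm in diameter in a grey housing, 34 mm above the bench, 105 mm in front of the fixture's origin, almost straight below the lowered crossbar; pressed straight down.
- board_mid (a point): Centre of the small computer board, half-way up: 85 x 56 mm, 18 mm high, with a finned heat sink; loose, between the locators of the bed. Stays where it is.
- fixture_empty: The other fixture, the same in every part, with nothing in its bed. Origin and axes as for fixture_loaded. Fixed to the bench.
- press_empty (a joint): Hinge angle of the empty fixture's arm: 0 lowered; is to stay lowered.
- eject_empty (a joint): Travel of the empty fixture's ejector button: 0 up, 0.006 m down; is not to be pressed.
- bar_empty (a point): Centre of the empty fixture's crossbar.
- dish: White ceramic dish 90 mm across, 22 mm high; origin under its centre. Bystander, loose.
- case_shell: Aluminium case half, 85 x 120 x 22 mm; origin under its centre. Bystander, loose.
- cross_wrench: Small steel cross wrench, 90 x 60 x 12 mm; origin under its centre. Bystander, loose.
- screwdriver: Screwdriver with a yellow handle, lying. Bystander, loose.
- jar: Clear jar 48 mm across, 55 mm high, between the fixtures; origin under its centre. Bystander, loose.
- cleaner: White bottle 48 mm across, 120 mm high; origin under its centre. Bystander, loose.
- part_box: Cardboard box 85 x 65 x 40 mm; origin under its centre. Bystander, loose.
- heatsink: Dark finned heat sink 38 x 38 x 22 mm, between the fixtures, nearer the robot; origin under its centre. Bystander, loose.
There are look-alikes about, which are no part of the job. What is shaped like the part that bears board_mid but red is not meant.

How it is judged:
On the way, in this order (a step that is already met when the one before it is completed fails the run):
1. the hold-down arm over the board stands raised at its stop by itself, with nothing touching that fixture (value of joint press_loaded above 1.15 rad and contact force between each of the arm, the fingers and fixture_loaded below 0.1 N), for 0.2 s.
2. the ejector button of that fixture is pressed fully down (value of joint eject_loaded above 0.0045 m and value of joint press_loaded above 1.15 rad), for 0.05 s.
At the end, for the whole second after the job is handed in: The arm of the fixture with the board stands raised by itself (above 1.15 rad), its ejector button has been pressed and let up, the board lies in its bed within 12 mm of its start, and the empty fixture's arm is down (value of joint press_loaded above 1.15 rad and value of joint eject_loaded below 0.002 m and value of joint press_empty below 0.1 rad and z of board_mid in the frame of fixture_loaded below 0.045 m and distance of board_mid from where it was at the start of the episode below 0.012 m); the robot touches nothing.
It fails at once if the hold-down arm is flung (over 4 rad/s) (velocity of joint press_loaded above 4 rad/s).
It fails at once if the empty fixture's arm is raised (over 0.25 rad) or its button pressed (value of joint press_empty above 0.25 rad or value of joint eject_empty above 0.0045 m).
It fails at once if the board is lifted or shifted in its bed (distance of board_mid from where it was at the start of the episode above 0.015 m).
It fails at once if a bystander is lifted, carried or knocked away (over 25 mm) (distance of any of dish, case_shell, cross_wrench, screwdriver, jar, cleaner, part_box, heatsink from where it was at the start of the episode above 0.025 m).
It fails at once if a bystander is tipped over (angle between any of jar, cleaner, dish, part_box's own z axis and vertical above 0.6 rad).
It also fails if it takes over 45 s, if anything falls off the work surface, if the arm or the gripper's body presses on something with over 40 N, if the wrist force passes 120 N, or if a joint passes its speed limit or range.

## Robot

A 6-joint arm with a two-finger parallel gripper is mounted at the origin on the work surface. World frame = base frame: x ahead of the robot, y to its left, z up, the work surface at z = 0. Lengths are in m, angles in rad, forces in N, time in s.
With the tool pointing down it reaches from about 0.375 to 0.75 m from the base axis. Payload 9 kg.
Tool frame: the origin (TCP) lies at the very end of the fingers, on their centre line; the grasp point (between the pads) lies arm.grasp_offset behind it (arm.grasp_offset is the distance from the TCP to the grasp point, in m); z points along the fingers, y is the line along which they close (so a half turn about z gives the same grasp; the last joint's range is limited). The gripper opens to 85 mm and grips with 20 to 120 N. Pads are 22 mm wide; open, the fingers measure 114 mm over their backs; the gripper's body (76 mm by 85 mm) begins 54 mm behind the grasp point. The pads swing forward as they close: fully open they stand 13 mm farther back than shut.
Start: joints at [-1.529, 0.104, 0.097, 1.564, 0, 1.353], TCP at [0.154, -0.58, 0.231] pointing down, gripper open.
Joint ranges: [-2.99, 2.99], [-0.84, 1.86], [-1.1, 1.16], [-1.84, 2.11], [-1.51, 1.56], [-3.14, 3.14]. Speed limits (rad/s): [2.22, 2.22, 2.57, 3.14, 3.14, 3.14].

## Interface

Orientations are given as a unit quaternion [x, y, z, w].
In Python, from station import arm, viewer gives the robot as it stands. The module is installed in compiled form; this text tells all that it offers.
- The arm moves only by the shell command python3 -m crank 'ROWS' [FORCE]. ROWS is JSON, a list of rows, each a list of 3 entries, a list of its own where there are three numbers: the turn, a rotation vector about the tool's x, y, z in degrees, then the shift along the tool's x, y, z in m, then the opening, from 0 (shut) to 1 (fully open). In form: [[[wx, wy, wz], [dx, dy, dz], jaw], ...]. A call has 1 to 12 rows; each row shifts and turns the commanded pose from where the row before left it, along the tool's axes as they then stand; what a row does not reach is not made up. A row lasts 1/10 s, in which the tool goes at most 50 mm and 8.59 degrees, less where a joint would pass 70% of its speed; a pose out of reach is approached as far as the arm can. A call with a gripper value outside its range is refused whole. The fingers move at their own pace and stop on an object; FORCE is the grip in N (left out, the last holds). Time passes only in rows, so rows that do not move let the fingers close. It gives the time, the measured TCP pose, the force, the opening and the grip force at its end, in the units of the state.
- arm.get_state(): the state, without advancing time (a new reading comes with each control period).
- viewer.read_camera(name): name is "scene" or "top"; returns the picture (384x512x3 uint8, red, green, blue); there is no depth.
- viewer.camera_model(name): a dict with "mtx" (3x3 intrinsics, pixels), "origin" and "attitude" of the camera in the world. Camera axes: x right, y up, looking along -z (the intrinsics and any distortion apply to the point x, -y, -z); pixel columns grow to the right and rows downward; lengths in m; the calibration is good to about 2 mm. A picture is of the moment at which its call begins. camera_model takes no time and is no camera call.
- arm.finish_job(): hands the job in; it is judged then, once.
The state is a dict: "t": time; "q": joint angles; "joint_vel": joint speeds; "joint_torque": joint torques, N m; "ee_pos": TCP position; "tool_rot": TCP orientation; "wrist_force": force on the tool from outside, world axes, zero at the start; "wrist_torque": the same for the moment, N m; "opening": finger opening in m; "finger_force": force on a finger pad.
Only numpy, scipy, OpenCV 4.12 (cv2) and the standard library are available. Lean on these libraries where they do the work, as an engineer would, in place of code of your own. Each camera call takes 0.05 s, during which the arm holds its last target. There are 200 camera calls.

## Working session

There is one attempt and no reset: what is moved stays moved. The work goes in short steps, Python scripts to look and compute and a shell command to move; the robot and the scene stay as the last step left them, time stands still between calls to the robot, and variables do not carry over. Pictures are saved under pics/ and viewed, at most 10 in all, crops included, and the job is handed in when it is done.

```bash
mkdir -p pics
python3 - <<'E'
from station import arm, viewer
import cv2
for n in("scene","top"):
    im=viewer.read_camera(n); cv2.imwrite(f"pics/{n}0.png",im[:,:,::-1])
    m=viewer.camera_model(n); print(n,m)
s=arm.get_state(); print(s['t'],s['ee_pos'],s['tool_rot'],s['opening'],arm.grasp_offset)
E
```

```text
scene {'mtx': array([[392.29550607,   0.        , 251.20065436],
       [  0.        , 392.29550607, 193.45252537],
       [  0.        ,   0.        ,   1.        ]]), 'origin': array([ 1.57875643, -0.41500602,  1.01151406]), 'attitude': array([0.34979875, 0.24377999, 0.51888641, 0.74092445])}
top {'mtx': array([[403.57648863,   0.        , 252.18682778],
       [  0.        , 403.57648863, 193.95353072],
       [  0.        ,   0.        ,   1.        ]]), 'origin': array([ 0.44467603, -0.03062076,  1.26500831]), 'attitude': array([ 0.03705771, -0.0296033 , -0.70598859,  0.7066332 ])}
0.1 [ 0.15410211 -0.57957199  0.23059892] [ 9.91573205e-01  1.29546188e-01  5.03892452e-05 -6.00721717e-04] 0.08549250346476829 0.0187
```

View pics/scene0.png

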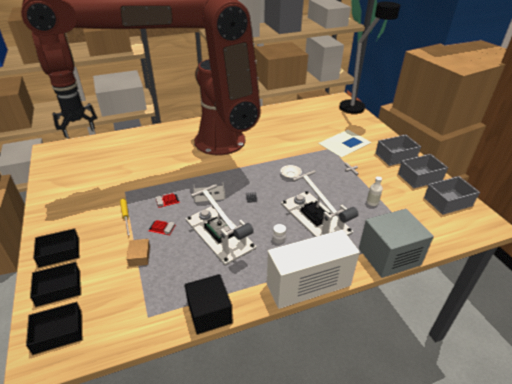

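View pics/top0.png

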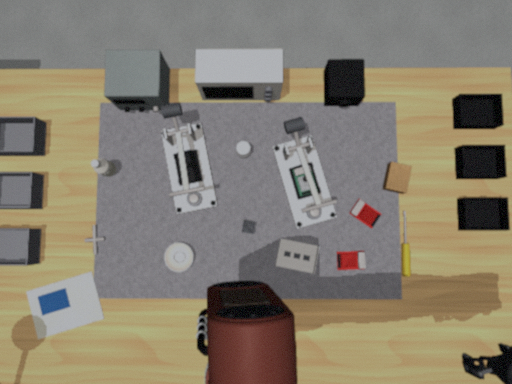

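The top view shows two candidate fixtures, at (189,172) and (305,182). A green board seems to be in the right one, and the left bed looks black and empty. I'll confirm this in an enlarged crop.

Run:
```python
import cv2
im=cv2.imread("pics/top0.png")[95:285,150:350]
cv2.imwrite("pics/crop1.png",cv2.resize(im,None,fx=3.1,fy=3.1,interpolation=cv2.INTER_CUBIC))
```

```text
(no output)
```

View pics/crop1.png

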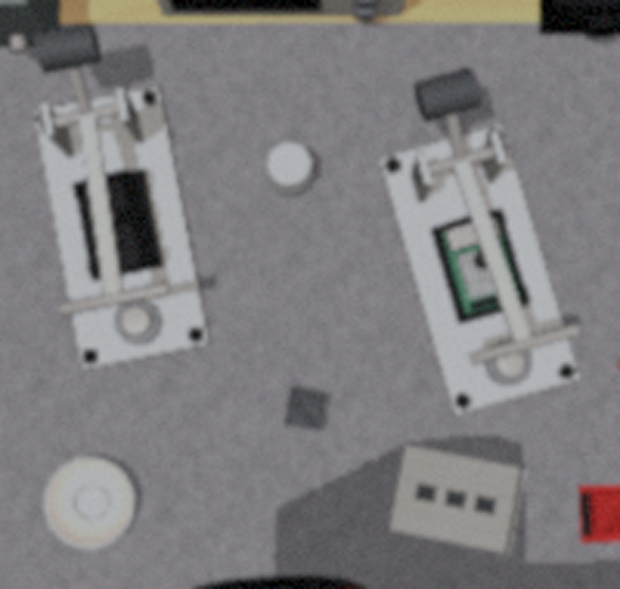

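The right fixture holds the green board with its heat sink: crop (480,265), full image (305,180). The left bed is plain black and empty, and the red pieces are decoys. So the right fixture is the one, and I'll fit its pose.

```bash
cat > h.py <<'E'
import numpy as np
from scipy.spatial.transform import Rotation as R
from station import arm, viewer
def proj(n,P):
    m=viewer.camera_model(n); p=R.from_quat(m['attitude']).inv().apply(np.atleast_2d(P)-m['origin'])
    p=p*[1,-1,-1]; u=p@m['mtx'].T; return u[:,:2]/u[:,2:]
def ray(n,uv,z):
    m=viewer.camera_model(n); d=np.linalg.inv(m['mtx'])@[uv[0],uv[1],1]; d=R.from_quat(m['attitude']).apply(d*[1,-1,-1])
    return m['origin']+d*(z-m['origin'][2])/d[2]
E
python3 - <<'E'
from h import *
from scipy.optimize import least_squares
c=lambda a:np.array(a)/3.1+[150,95]-0.3
obs=c([(458,412),(578,377),(381,160),(474,356),(577,328)])
M=np.array([(-.14,.065,.012),(-.14,-.065,.012),(.13,.065,.012),(-.095,.05,.142),(-.095,-.05,.142)])
def W(p,M): return R.from_euler('z',p[2]).apply(M)+[p[0],p[1],0]
f=lambda p:(proj('top',W(p,M))-obs).ravel()
s=least_squares(f,[.5,-.2,.2]); p=s.x
print(p,np.degrees(p[2]),s.fun.round(1))
for n,m in dict(bar=(-.095,0,.142),barL=(-.095,.05,.142),barR=(-.095,-.05,.142),but=(-.105,0,.034),hinge=(.09,0,.095)).items():
    w=W(p,[m])[0];print(n,w.round(4),np.hypot(*w[:2]).round(3),proj('scene',w).round(0),(3.1*(proj('top',w)-[150,95])).round(0))
for n,uv,z in(("caseNear",(300,272),.022),("caseTop",c((400,445)),.022),("caseTR",c((522,468)),.022),('hs',c((307,408)),.022)): print(n,ray('top',uv,z).round(3))
for dx in (0,):pass
S=arm.get_state();print(R.from_quat(S['tool_rot']).as_matrix().round(3))
E
```

```text
[ 0.61040686 -0.17887977  0.28246985] 16.184330205245747 [-0.6  0.3  1.  -0.1 -0.4 -1.  -0.6  0.8  0.6 -0.2]
bar [ 0.5192 -0.2054  0.142 ] 0.558 [[203. 191.]] [[525. 342.]]
barL [ 0.5052 -0.1573  0.142 ] 0.529 [[216. 186.]] [[471. 357.]]
barR [ 0.5331 -0.2534  0.142 ] 0.59 [[191. 196.]] [[578. 327.]]
but [ 0.5096 -0.2081  0.034 ] 0.55 [[204. 212.]] [[511. 359.]]
hinge [ 0.6968 -0.1538  0.095 ] 0.714 [[233. 231.]] [[460. 158.]]
caseNear [ 0.324 -0.163  0.022]
caseTop [ 0.426 -0.099  0.022]
caseTR [ 0.404 -0.219  0.022]
hs [ 0.462 -0.007  0.022]
[[ 0.966  0.257 -0.   ]
 [ 0.257 -0.966  0.001]
 [ 0.    -0.001 -1.   ]]
```

```bash
cat >> h.py <<'E'
P0=np.array([.6104,-.1789,0]); F=R.from_euler('z',.2825)
def goto(fx,a=None):
    """shift in tool axes (current) to a fixture-frame TCP; residual rotvec to pitch a (deg below level)"""
    S=arm.get_state(); T=R.from_quat(S['tool_rot']); w=F.apply(fx)+P0
    out=[T.inv().apply(w-S['ee_pos']).round(4)]
    if a is not None:
        D=F*R.from_euler('y',90-a,degrees=True)*R.from_euler('x',180,degrees=True)
        out=[T.inv().apply(w-S['ee_pos']).round(4),(T.inv()*D).as_rotvec(degrees=True).round(2)]
    print(fx,w.round(3),*out)
def st():
    S=arm.get_state(); print(S['t'],'fix',F.inv().apply(S['ee_pos']-P0).round(4),'q',np.round(S['q'],2),'F',np.round(S['wrist_force'],1),'op',round(S['opening'],3))
E
python3 -c "
from h import *
goto([-.22,.03,.25],40); goto([-.22,.03,.25],90)"
```

```text
[-0.22, 0.03, 0.25] [ 0.391 -0.211  0.25 ] [ 0.3233 -0.295  -0.019 ] [ -0.63 -50.01  -1.19]
[-0.22, 0.03, 0.25] [ 0.391 -0.211  0.25 ] [ 0.3233 -0.295  -0.019 ] [-0.07 -0.02 -1.3 ]
```

```bash
sed -i "s/from_euler('y',90-a/from_euler('y',a-90/" h.py
python3 -m crank '[[[0,0,-0.1],[0.027,-0.0246,-0.0016],0],[[0,0,-0.1],[0.027,-0.0246,-0.0016],0],[[0,0,-0.1],[0.027,-0.0246,-0.0016],0],[[0,0,-0.1],[0.027,-0.0246,-0.0016],0],[[0,0,-0.1],[0.027,-0.0246,-0.0016],0],[[0,0,-0.1],[0.027,-0.0246,-0.0016],0],[[0,0,-0.1],[0.027,-0.0246,-0.0016],0],[[0,0,-0.1],[0.027,-0.0246,-0.0016],0],[[0,0,-0.1],[0.027,-0.0246,-0.0016],0],[[0,0,-0.1],[0.027,-0.0246,-0.0016],0],[[0,0,-0.1],[0.027,-0.0246,-0.0016],0],[[0,0,-0.1],[0.027,-0.0246,-0.0016],0]]' && python3 -m crank '[[[0,7.2,0],[0,0,0],0],[[0,7.2,0],[0,0,0],0],[[0,7.2,0],[0,0,0],0],[[0,7.2,0],[0,0,0],0],[[0,7.2,0],[0,0,0],0],[[0,7.2,0],[0,0,0],0],[[0,7.2,0],[0,0,0],0],[[0,0,0],[0,0,0],0],[[0,0,0],[0,0,0],0]]'
python3 -c "
from h import *
import cv2
st()
goto([-.152,.03,.152],40); goto([-.0906,.03,.1005],40)
cv2.imwrite('pics/s2.png',cv2.resize(viewer.read_camera('scene')[80:290,100:340],None,fx=2.8,fy=2.8)[:,:,::-1])"
```

```text
t: 1.3
ee_pos: [0.3883, -0.2077, 0.2503]
tool_rot: [0.99, 0.14, -0.0, -0.0]
wrist_force: [0.5, -1.1, -0.2]
opening: -0.0004
finger_force: 0.0
t: 2.2
ee_pos: [0.3874, -0.2095, 0.25]
tool_rot: [0.897, 0.125, 0.42, -0.06]
wrist_force: [0.2, 0.1, -0.0]
opening: 0.0001
finger_force: 0.0
2.2 fix [-0.2227  0.0327  0.25  ] q [-1.45 -0.76 -0.77  1.75  0.86  1.32] F [ 0.2  0.1 -0. ] op 0.0
[-0.152, 0.03, 0.152] [ 0.456 -0.192  0.152] [-0.0301  0.0027  0.117 ] [ 0.09 -0.24 -0.21]
[-0.0906, 0.03, 0.1005] [ 0.515 -0.175  0.1  ] [-0.0304  0.0025  0.1971] [ 0.09 -0.24 -0.21]
```

View pics/s2.png

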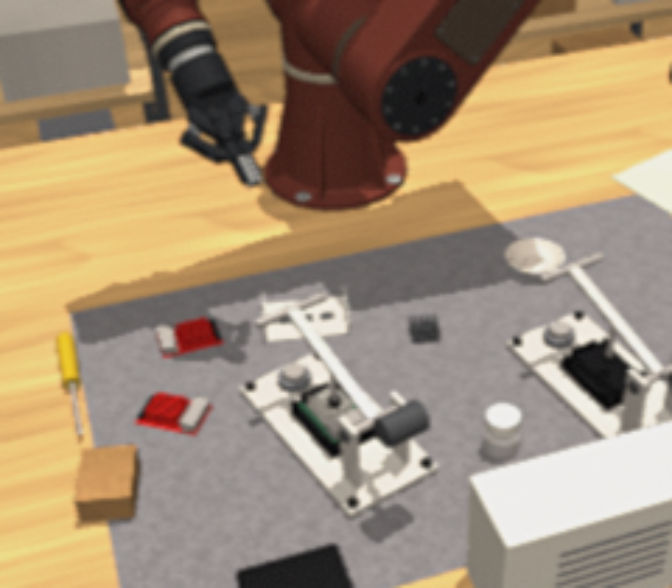

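The fingers are tilted 40° below level, pointing at the bar from the front. The loaded arm and the bar are clear at about (295,310) in this crop. Next I go to the entry point and slide under the bar.

```bash
python3 -m crank '[[[0,0,0],[-0.005,0.0004,0.0195],0],[[0,0,0],[-0.005,0.0004,0.0195],0],[[0,0,0],[-0.005,0.0005,0.0195],0],[[0,0,0],[-0.005,0.0004,0.0195],0],[[0,0,0],[-0.005,0.0004,0.0195],0],[[0,0,0],[-0.005,0.0005,0.0195],0],[[0,0,0],[0,0,0],0]]' && python3 -m crank '[[[0,0,0],[0,0,0.013],0],[[0,0,0],[0,0,0.013],0],[[0,0,0],[0,0,0.013],0],[[0,0,0],[0,0,0.013],0],[[0,0,0],[0,0,0.013],0],[[0,0,0],[0,0,0.014],0],[[0,0,0],[0,0,0],0]]'
python3 -c "
from h import *
import cv2
st()
for th in (0,.2,.4,.6,.8,.95):
  b=th+.25; goto([.09-.19*np.cos(b)-.017*.643+.03*.766,.03,.095+.19*np.sin(b)-.017*.766-.03*.643],40)
cv2.imwrite('pics/s3.png',cv2.resize(viewer.read_camera('scene')[120:270,130:290],None,fx=3.7,fy=3.7)[:,:,::-1])"
```

```text
t: 2.95
ee_pos: [0.4579, -0.1898, 0.1521]
tool_rot: [0.896, 0.128, 0.421, -0.06]
wrist_force: [-0.3, -0.2, 0.2]
opening: 0.0
finger_force: 0.0
t: 3.65
ee_pos: [0.5159, -0.1742, 0.1029]
tool_rot: [0.896, 0.128, 0.421, -0.06]
wrist_force: [-0.1, 0.1, -0.8]
opening: 0.0002
finger_force: 0.0
3.65 fix [-0.0894  0.0309  0.1029] q [-1.04 -0.73 -1.03  0.98  0.84  1.95] F [-0.1  0.1 -0.8] op 0.0
[np.float64(-0.0820443601250225), 0.03, np.float64(0.10969475225835934)] [ 0.523 -0.173  0.11 ] [0.0099 0.0009 0.0013] [-0.   -0.34  0.03]
[np.float64(-0.06903594944700861), 0.03, np.float64(0.14533145148113374)] [ 0.536 -0.169  0.145] [ 0.0457  0.0009 -0.0114] [-0.   -0.34  0.03]
[np.float64(-0.04920692172432062), 0.03, np.float64(0.17767341708984752)] [ 0.555 -0.164  0.178] [ 0.0832  0.0009 -0.0168] [-0.   -0.34  0.03]
[np.float64(-0.023347797718146636), 0.03, np.float64(0.2054312769766556)] [ 0.58  -0.157  0.205] [ 0.1211  0.0009 -0.0146] [-0.   -0.34  0.03]
[np.float64(0.007510500900571879), 0.03, np.float64(0.2274984128628632)] [ 0.609 -0.148  0.227] [ 0.1578  0.001  -0.0049] [-0.   -0.34  0.03]
[np.float64(0.03320102664943201), 0.03, np.float64(0.23977542633377305)] [ 0.634 -0.141  0.24 ] [0.1836 0.001  0.0071] [-0.   -0.34  0.03]
```

View pics/s3.png

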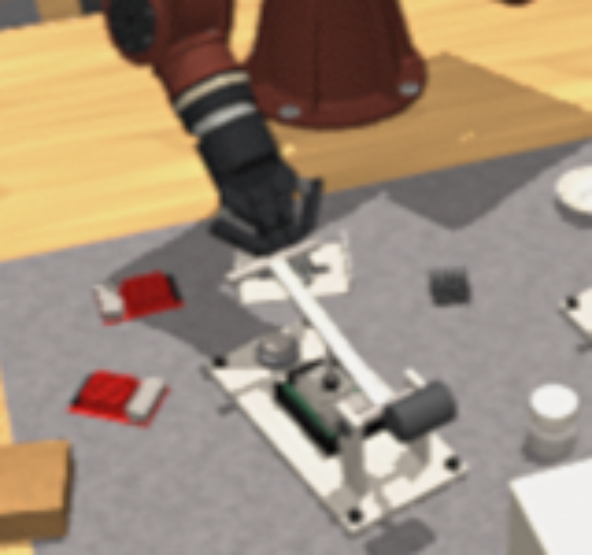

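The fingertip shows under the bar, left of the beam, at about (320,265), and the force is near zero. Next is lifting along the arc.

```bash
python3 -m crank '[[[0,0,0],[0.011,0,-0.0027],0],[[0,0,0],[0.011,0,-0.0027],0],[[0,0,0],[0.012,0,-0.003],0],[[0,0,0],[0.012,0,-0.003],0],[[0,0,0],[0.0094,0,-0.0014],0],[[0,0,0],[0.0094,0,-0.0014],0],[[0,0,0],[0.0094,0,-0.0014],0],[[0,0,0],[0.0094,0,-0.0012],0],[[0,0,0],[0,0,0],0]]'
python3 -c "
from h import *
import cv2
st()
for th in (.4,.6,.8,.95):
  b=th+.25; goto([.09-.19*np.cos(b)-.017*.643+.03*.766,.03,.095+.19*np.sin(b)-.017*.766-.03*.643],40)
cv2.imwrite('pics/s4.png',cv2.resize(viewer.read_camera('scene')[120:270,130:290],None,fx=3.7,fy=3.7)[:,:,::-1])"
```

```text
t: 4.6
ee_pos: [0.5549, -0.1638, 0.179]
tool_rot: [0.896, 0.127, 0.422, -0.059]
wrist_force: [-0.7, -1.1, -0.3]
opening: 0.0003
finger_force: 0.4
4.6 fix [-0.0491  0.03    0.179 ] q [-0.93 -0.73 -0.9   1.    0.81  2.1 ] F [-0.7 -1.1 -0.3] op 0.0
[np.float64(-0.04920692172432062), 0.03, np.float64(0.17767341708984752)] [ 0.555 -0.164  0.178] [-0.0011 -0.      0.0008] [ 0.09 -0.45  0.04]
[np.float64(-0.023347797718146636), 0.03, np.float64(0.2054312769766556)] [ 0.58  -0.157  0.205] [ 0.0368 -0.      0.0031] [ 0.09 -0.45  0.04]
[np.float64(0.007510500900571879), 0.03, np.float64(0.2274984128628632)] [ 0.609 -0.148  0.227] [ 0.0734 -0.      0.0128] [ 0.09 -0.45  0.04]
[np.float64(0.03320102664943201), 0.03, np.float64(0.23977542633377305)] [ 0.634 -0.141  0.24 ] [ 0.0992 -0.      0.0248] [ 0.09 -0.45  0.04]
```

View pics/s4.png

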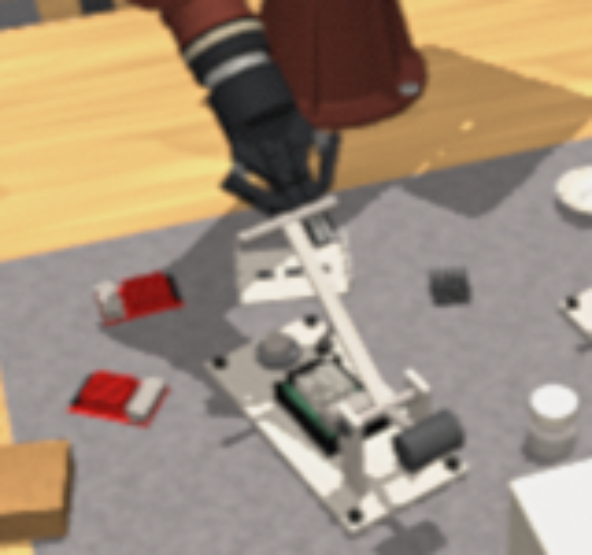

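The arm is rising with the bar resting on the finger at about (320,215), and the foot has cleared the board. I'll continue past the balance point.

```bash
python3 -m crank '[[[0,0,0],[0.0092,0,0.0006],0],[[0,0,0],[0.0092,0,0.0008],0],[[0,0,0],[0.0092,0,0.0008],0],[[0,0,0],[0.0092,0,0.001],0],[[0,0,0],[0.0092,0,0.0022],0],[[0,0,0],[0.0092,0,0.0024],0],[[0,0,0],[0.0092,0,0.0025],0],[[0,0,0],[0.0092,0,0.0027],0],[[0,0,0],[0.0087,0,0.004],0],[[0,0,0],[0.0087,0,0.004],0],[[0,0,0],[0,0,0],0],[[0,0,0],[0,0,0],0]]'
python3 -c "
from h import *
import cv2
st()
cv2.imwrite('pics/s5.png',cv2.resize(viewer.read_camera('scene')[100:270,130:290],None,fx=3.5,fy=3.5)[:,:,::-1])"
```

```text
t: 5.85
ee_pos: [0.6254, -0.1431, 0.2341]
tool_rot: [0.896, 0.127, 0.421, -0.06]
wrist_force: [-1.2, -0.2, 0.3]
opening: 0.0002
finger_force: 0.0
5.85 fix [0.0244 0.0302 0.2341] q [-0.77 -0.6  -0.73  0.9   0.73  2.3 ] F [-1.2 -0.2  0.3] op 0.0
```

View pics/s5.png

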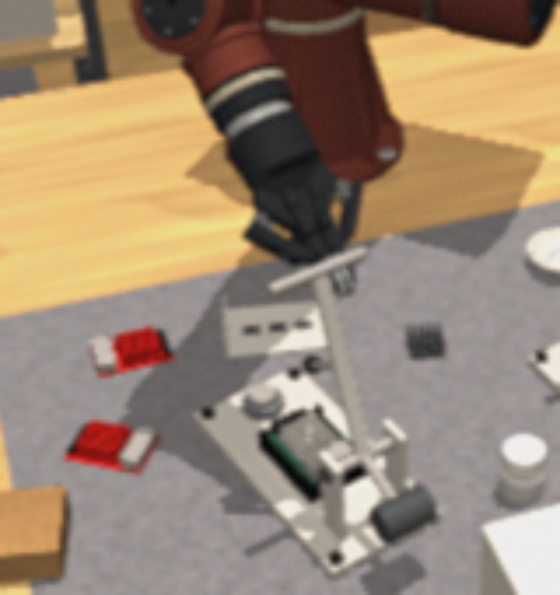

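The arm is well back, with the bar at about (320,270). I'll let it go on by itself, then withdraw along the fingers.

```bash
python3 -m crank '[[[0,0,0],[0,0,0],0],[[0,0,0],[0,0,0],0],[[0,0,0],[0,0,0],0],[[0,0,0],[0,0,0],0],[[0,0,0],[0,0,0],0],[[0,0,0],[0,0,0],0],[[0,0,0],[0,0,0],0],[[0,0,0],[0,0,0],0],[[0,0,0],[0,0,0],0],[[0,0,0],[0,0,0],0]]' && python3 -m crank '[[[0,0,0],[-0.002,0,-0.015],0],[[0,0,0],[-0.002,0,-0.015],0],[[0,0,0],[-0.002,0,-0.02],0],[[0,0,0],[-0.002,0,-0.02],0],[[0,0,0],[0,0,-0.02],0],[[0,0,0],[0,0,-0.02],0],[[0,0,0],[0,0,0],0],[[0,0,0],[0,0,0],0],[[0,0,0],[0,0,0],0],[[0,0,0],[0,0,0],0]]'
python3 -c "
from h import *
import cv2
st()
b=1.6;print(proj('scene',[F.apply([.09-.19*np.cos(b),y,.095+.19*np.sin(b)])+P0 for y in(-.05,.05)]))
goto([-.105,0,.12],90)
cv2.imwrite('pics/s6.png',cv2.resize(viewer.read_camera('scene')[100:270,130:290],None,fx=3.5,fy=3.5)[:,:,::-1])"
```

```text
t: 6.9
ee_pos: [0.6254, -0.1433, 0.2343]
tool_rot: [0.896, 0.127, 0.422, -0.06]
wrist_force: [0.7, -0.7, 0.2]
opening: -0.0003
finger_force: 0.0
t: 7.9
ee_pos: [0.5393, -0.1677, 0.2974]
tool_rot: [0.896, 0.127, 0.421, -0.06]
wrist_force: [0.7, 0.7, 0.6]
opening: 0.0
finger_force: 0.0
7.9 fix [-0.0652  0.0306  0.2974] q [-0.97 -0.74 -0.68  1.27  0.82  2.04] F [0.7 0.7 0.6] op 0.0
[[218.5756165  192.66939902]
 [246.42481021 180.33575391]]
[-0.105, 0, 0.12] [ 0.51  -0.208  0.12 ] [-0.162   0.0308  0.0825] [-2.000e-02 -5.038e+01 -8.000e-02]
```

View pics/s6.png

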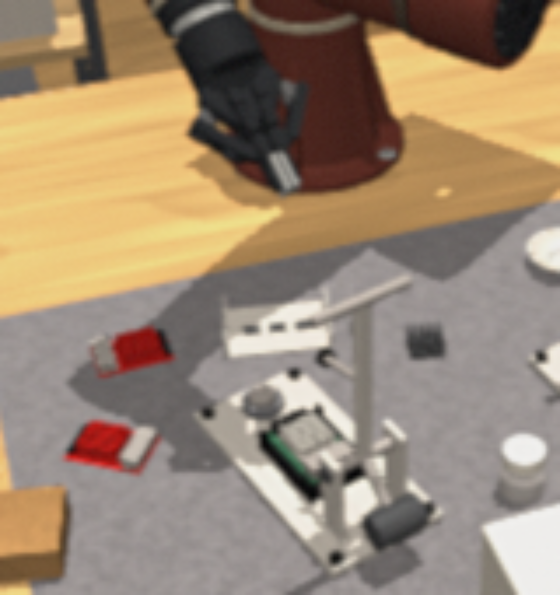

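The arm stands at its stop: the bar ends at (310,323) and (408,280) match the prediction for 1.35 rad, and nothing touches it. Next I turn the tool vertical and go over the button.

```bash
python3 -m crank '[[[0,-7.2,0],[-0.004,0.0044,-0.004],0],[[0,-7.2,0],[-0.004,0.0044,-0.004],0],[[0,-7.2,0],[-0.004,0.0044,-0.004],0],[[0,-7.2,0],[-0.004,0.0044,-0.004],0],[[0,-7.2,0],[-0.004,0.0044,-0.002],0],[[0,-7.2,0],[-0.004,0.0044,0],0],[[0,-7.2,0],[-0.004,0.0044,0],0],[[0,0,0],[0,0,0],0],[[0,0,0],[0,0,0],0]]'
python3 -c "
from h import *
st(); goto([-.105,0,.06],90)"
```

```text
t: 8.85
ee_pos: [0.5151, -0.2067, 0.298]
tool_rot: [0.99, 0.141, 0.0, -0.001]
wrist_force: [0.4, -0.0, 0.4]
opening: 0.0002
finger_force: 0.0
8.85 fix [-9.93e-02 -2.00e-04  2.98e-01] q [-0.62 -0.01  0.11  1.68  0.    2.24] F [ 0.4 -0.   0.4] op 0.0
[-0.105, 0, 0.06] [ 0.51  -0.208  0.06 ] [-0.0059  0.0003  0.238 ] [-0.1  -0.05 -0.02]
```

```bash
python3 -m crank '[[[0,0,0],[-0.003,0,0.03],0],[[0,0,0],[-0.003,0,0.03],0],[[0,0,0],[0,0,0.03],0],[[0,0,0],[0,0,0.03],0],[[0,0,0],[0,0,0.03],0],[[0,0,0],[0,0,0.03],0],[[0,0,0],[0,0,0.03],0],[[0,0,0],[0,0,0.028],0],[[0,0,0],[0,0,0],0],[[0,0,0],[0,0,0],0]]'
python3 -c "
from h import *
import cv2
st(); goto([-.105,0,.034],90)
cv2.imwrite('pics/s7.png',cv2.resize(viewer.read_camera('scene')[140:260,140:280],None,fx=4,fy=4)[:,:,::-1])"
```

```text
t: 9.85
ee_pos: [0.5084, -0.2092, 0.0626]
tool_rot: [0.99, 0.14, 0.001, 0.0]
wrist_force: [-0.3, -0.5, 1.0]
opening: 0.0
finger_force: 0.0
9.85 fix [-0.1064 -0.0007  0.0626] q [-0.63 -0.01 -0.33  1.25  0.    2.23] F [-0.3 -0.5  1. ] op 0.0
[-0.105, 0, 0.034] [ 0.51  -0.208  0.034] [ 0.0014 -0.0007  0.0286] [ 0.05 -0.11 -0.14]
```

View pics/s7.png

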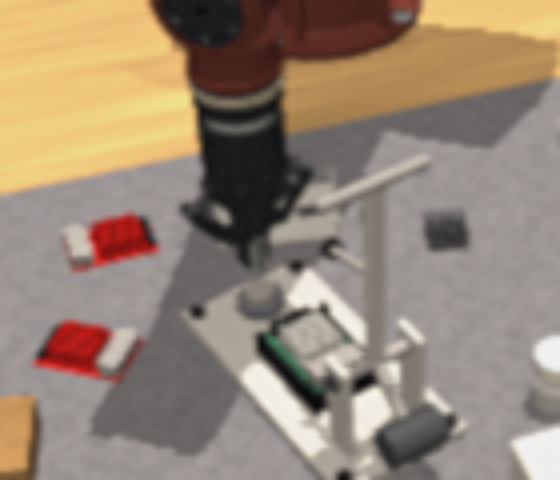

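The shut fingertips are straight above the button at (262,295), and the arm is still upright. I press gently and watch the force.

```bash
python3 -m crank '[[[0,0,0],[0.001,0,0.012],0],[[0,0,0],[0,0,0.01],0],[[0,0,0],[0,0,0.006],0],[[0,0,0],[0,0,0.004],0],[[0,0,0],[0,0,0.002],0],[[0,0,0],[0,0,0],0],[[0,0,0],[0,0,0],0]]'; python3 -c "
from h import *
st()"
```

```text
t: 10.6
ee_pos: [0.5095, -0.2087, 0.028]
tool_rot: [0.99, 0.14, -0.0, 0.0]
wrist_force: [-4.2, 1.7, 8.7]
opening: 0.0002
finger_force: 4.3
10.6 fix [-0.1052 -0.0005  0.028 ] q [-0.63  0.02 -0.36  1.19 -0.    2.23] F [-4.2  1.7  8.7] op 0.0
```

The tip is 6 mm down at 8.7 N. I'll add 1 mm to be sure, then retreat straight up.

```bash
python3 -m crank '[[[0,0,0],[0,0,0.001],0],[[0,0,0],[0,0,0],0],[[0,0,0],[0,0,0],0]]' && python3 -m crank '[[[0,0,0],[0,0,-0.01],0],[[0,0,0],[0,0,-0.02],0],[[0,0,0],[-0.005,0,-0.03],0],[[0,0,0],[-0.01,0,-0.03],0],[[0,0,0],[-0.01,0,-0.03],0],[[0,0,0],[-0.01,0,-0.03],0],[[0,0,0],[0,0,-0.02],0],[[0,0,0],[0,0,0],0],[[0,0,0],[0,0,0],0],[[0,0,0],[0,0,0],0],[[0,0,0],[0,0,0],0]]'
python3 -c "
from h import *
import cv2
st()
a=viewer.read_camera('scene')[100:290,100:350]
cv2.imwrite('pics/s8.png',cv2.resize(a,None,fx=3,fy=3)[:,:,::-1])"
```

```text
t: 10.9
ee_pos: [0.5096, -0.2088, 0.0278]
tool_rot: [0.99, 0.14, -0.0, 0.0]
wrist_force: [-7.4, 4.7, 15.9]
opening: -0.0001
finger_force: 8.2
t: 12.0
ee_pos: [0.4755, -0.218, 0.1949]
tool_rot: [0.99, 0.14, -0.001, -0.001]
wrist_force: [-0.4, -0.1, 0.2]
opening: -0.0
finger_force: 0.0
12.0 fix [-0.1405  0.      0.1949] q [-0.68 -0.13 -0.2   1.5  -0.    2.18] F [-0.4 -0.1  0.2] op -0.0
```

View pics/s8.png

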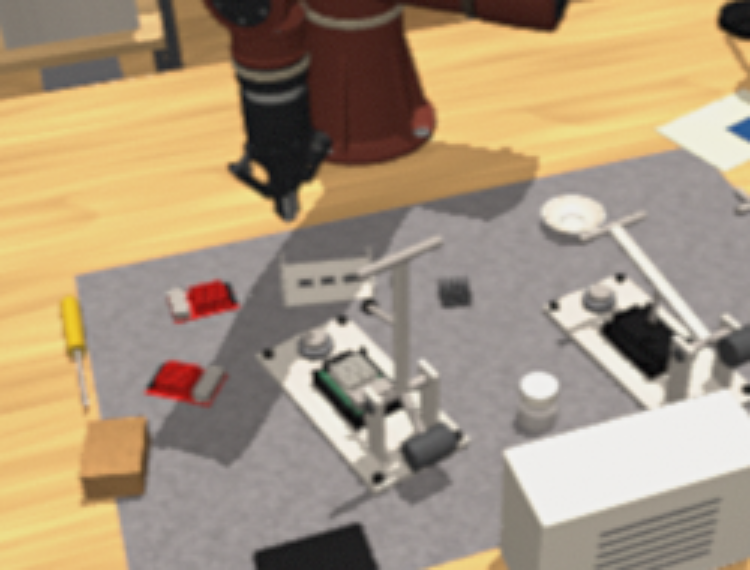

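The button reached its hard stop: the force rose to 15.9 N with no further travel. It has come back up at (315,342). The hold-down arm is upright, the board lies in its bed, the empty fixture is unchanged and the robot is clear.

```bash
python3 -c "
from station import arm
print(arm.finish_job())"
```

```text
the job is handed in; nothing more can be done
None
```

I raised the loaded fixture's hold-down arm until it stood at its stop by itself, pressed its ejector button down to the hard stop and let it up, then moved the robot clear and handed the job in; the hand-in returned no verdict.

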